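# Find the concealed catch of the cash box

## Robot

A 6-joint arm with a two-finger parallel gripper is mounted at the origin on a cart in front of the work surface, level with it; the furniture and walls round the work are solid. World frame = base frame: x ahead of the robot, y to its left, z up, the work surface at z = 0. Lengths are in m, angles in rad, forces in N, time in s.
With the tool pointing down it reaches from about 0.375 to 0.9 m from the base axis. Payload 3.1 kg.
Tool frame: the origin (TCP) lies midway between the tips of the shut fingers; the grasp point (between the pads) lies hold_point_z behind it (hold_point_z is the distance from the TCP to the grasp point, in m); z points along the fingers, y is the line along which they close (so a half turn about z gives the same grasp; the last joint's range is limited). The gripper opens to 87 mm and grips with 3 to 60 N. Pads are 19 mm wide; open, the fingers measure 117 mm over their backs; the gripper's body (75 mm by 190 mm) begins 51 mm behind the grasp point.
Start: joints at [1.012, 0.527, 1.433, -0, 1.181, -0.178], TCP at [0.232, 0.58, 0.223] pointing down, gripper open.
Joint ranges: [-3.08, 3.08], [-0.75, 2.2], [0.22, 2.44], [-1.43, 4.57], [0, 2.65], [-2.85, 2.85]. Speed limits (rad/s): [2.79, 2.79, 3.14, 3.14, 3.14, 3.14].

## Interface

Orientations are given as a 3x3 rotation matrix whose columns are the frame's x, y, z axes.
In Python, from plant import get_state, capture, get_calibration, sign_off, hold_point_z gives the robot as it stands.
- The arm moves only by the shell command python3 -m crank 'ROWS' [FORCE]. ROWS is JSON, a list of rows, each an object with "xyz": the shift along the tool's x, y, z in cm, a list of three; "twist": the turn about the tool's z in rad; "grip": the gripper command: -1 is fully open, 1 is shut, values between are in proportion. In form: [{"xyz": [dx, dy, dz], "twist": twist, "grip": grip}, ...]. A call has 1 to 12 rows; each row is the pose to reach, as a shift and turn from the pose commanded when the call began, along the tool's axes at that moment; what a row does not reach only later rows make up. A row lasts 1/12 s, in which the tool goes at most 41.7 mm and 7.16 degrees, less where a joint would pass 70% of its speed; a pose out of reach is approached as far as the arm can. A call with a gripper value outside its range is refused whole. The fingers move at their own pace and stop on an object; FORCE is the grip in N (left out, the last holds). Time passes only in rows, so rows that repeat a pose let the fingers close. It gives the time, the measured TCP pose, the force, the opening and the grip force at its end, in the units of the state.
- get_state(): the state, without advancing time (a new reading comes with each control period).
- capture(name): name is "scene" or "top" or "wrist"; returns (picture, depth): 384x512x3 uint8, red, green, blue; 384x512 float32, m along the optical axis (not along the pixel's ray), 0 where there is no reading.
- get_calibration(name): a dict with "mtx" (3x3 intrinsics, pixels), "distortion" ([k1, k2, p1, p2, k3] as OpenCV has them; the pictures are not rectified), "world_from_camera" (4x4, takes a point from camera to world coordinates); the wrist camera has in their place "hand_eye" (4x4, takes a point from camera to tool coordinates, whose origin is the TCP and whose axes are the flange's). Camera axes: x right, y down, z forward; pixel columns grow to the right and rows downward; lengths in m; the calibration is good to about 2 mm. A picture is of the moment at which its call begins: read the wrist's pose just before it. get_calibration takes no time and is no camera call.
- sign_off(): hands the job in; it is judged then, once.
The state is a dict: "t": time; "joint_positions": joint angles; "qvel": joint speeds; "joint_efforts": joint torques, N m; "tcp_pos": TCP position; "tcp_rot": TCP orientation; "force": force on the tool from outside, world axes, zero at the start; "wrist_torque": the same for the moment, N m; "gripper_width": finger opening in m; "gripper_force": force on a finger pad.
Only numpy, scipy, OpenCV 4.12 (cv2) and the standard library are available. Lean on these libraries where they do the work, as an engineer would, in place of code of your own. Each camera call takes 0.05 s, during which the arm holds its last target. There are 200 camera calls.

## Task

Open the drawer of the grey cash box by its concealed catch: feel along the row of five flush plates on its top with a fingertip, find the one plate that gives, and press it fully home so that the drawer springs out, then take the hand away. Do not lean hard on the box or pull or touch the drawer itself, and leave the small things on the box and beside it where they are.

Things in the scene. Friction and masses are not known exactly. Their poses are not given: they have to be found in the camera images.
- cash_box: Grey steel cash box, fixed to the counter, 150 (its x) by 290 (its y) by 60 mm high. Origin: centre of its underside; x points to its rear, y to its left, z up. A row of five flush pale bare-metal plates is let into its flat top along y, 20 mm behind the middle; a handleless drawer is in its front (-x) face
- row (a point): centre of the top of the middle plate, 58 mm above the counter; axes as the box's. Plates are 46 by 46 mm, centres at y = -96, -48, 0, +48, +96 mm from here, 2 mm seams, tops 2 mm below the rim round the row (opening 50 by 242 mm). All look alike; four are rigid, and one, which may be any of the five, is the concealed catch
- catch (a joint): travel of the concealed catch plate, straight down: 0 flush, 0.006 m fully home. It needs about 5 N, applied with the fingertip wholly on that plate, and stays down where it is left
- drawer (a joint): how far the drawer stands out of the front (-x) face of the box: 0 shut, 0.024 m when the catch is fully home. The drawer moves 4 mm for each mm of the catch. Its plain dark front, 254 by 30 mm, has no handle; its lower edge is 7 mm above the counter
- staple_box: carton of staples, 62 by 40 by 18 mm, lying loose on the front part of the box top; origin at the centre of its underside
- eraser: eraser, 20 by 44 by 12 mm, lying loose on the front part of the box top; origin at the centre of its underside
- mug: white mug with handle, 91 mm high, loose on the counter to the left; origin at its underside
- calculator: desk calculator, 147 by 103 by 19 mm, loose on the counter to the right; origin at the centre of its underside
- stamp: hand stamp with a ball top, 27 mm wide, 76 mm high, standing loose beyond the box; origin at the centre of its underside

How it is judged:
By the outcome, as a careful person would: the job done as asked, in the order asked, and still so for the second after the job is handed in, with the robot touching nothing.
It also fails if it takes over 48 s, if anything falls off the work surface, if the arm or the gripper's body presses on something with over 40 N, if the wrist force passes 120 N, or if a joint passes its speed limit or range.

## Working session

There is one attempt and no reset: what is moved stays moved. The work goes in short steps, Python scripts to look and compute and a shell command to move; the robot and the scene stay as the last step left them, time stands still between calls to the robot, and variables do not carry over. Pictures are saved under pics/ and viewed, at most 10 in all, crops included, and the job is handed in when it is done.

```bash
mkdir -p pics; ls
python3 - <<'E'
from plant import *
import cv2,numpy as np
s=get_state()
print({k:np.round(v,3).tolist() for k,v in s.items()}, hold_point_z)
for n in("top","scene"):
    p,d=capture(n); cv2.imwrite(f"pics/{n}0.png",p[:,:,::-1]); np.save(f"pics/{n}0.npy",d)
    c=get_calibration(n); print(n,np.round(c["world_from_camera"],3).tolist(),np.round(c["mtx"],1).tolist())
E
```

```text
pics
{'t': 0.0, 'joint_positions': [1.011, 0.528, 1.434, 0.0, 1.181, -0.179], 'qvel': [0.001, 0.001, -0.001, -0.002, 0.001, -0.001], 'joint_efforts': [-0.002, -44.005, -17.659, 0.063, 0.058, -0.0], 'tcp_pos': [0.232, 0.58, 0.222], 'tcp_rot': [[-0.928, 0.372, -0.001], [0.372, 0.928, -0.002], [0.0, -0.002, -1.0]], 'force': [0.112, 0.094, 0.143], 'wrist_torque': [-0.022, 0.025, 0.009], 'gripper_force': 0.0, 'gripper_width': 0.087} 0.0187
top [[0.014, -0.854, 0.519, -0.526], [-1.0, -0.015, 0.002, -0.006], [0.006, -0.519, -0.854, 1.84], [0.0, 0.0, 0.0, 1.0]] [[474.8, 0.0, 251.9], [0.0, 474.8, 193.2], [0.0, 0.0, 1.0]]
scene [[0.474, -0.538, 0.697, -0.448], [-0.88, -0.286, 0.378, -0.564], [-0.004, -0.793, -0.61, 0.959], [0.0, 0.0, 0.0, 1.0]] [[430.7, 0.0, 257.6], [0.0, 430.7, 183.5], [0.0, 0.0, 1.0]]
```

View pics/top0.png

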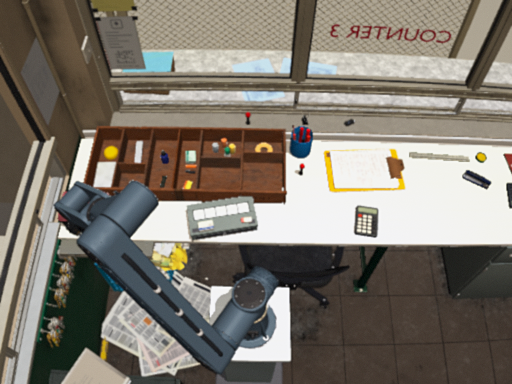

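View pics/scene0.png

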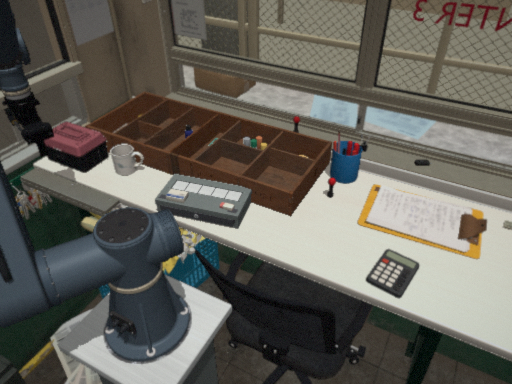

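The top view shows the box around (222,217) with its pale plates at rows 203–220. The scene view shows it at (205,198), with the wooden tray close behind it. Next I'll measure the plates.

```bash
cat > h.py <<'E'
import cv2,numpy as np
from plant import *
def cast(n,uv,z):
    c=get_calibration(n); M=np.array(c["world_from_camera"])
    q=cv2.undistortPoints(np.array(uv,float).reshape(-1,1,2),np.array(c["mtx"]),np.array(c["distortion"]))[:,0]
    r=np.c_[q,np.ones(len(q))]@M[:3,:3].T; o=M[:3,3]
    return o+r*((z-o[2])/r[:,2])[:,None]
E
python3 - <<'E'
from h import *
rois={"top":(183,190,262,242),"scene":(150,165,258,230)}
ims=[]
for n,(a,b,c,d) in rois.items():
    im=cv2.imread(f"pics/{n}0.png"); cr=im[b:d,a:c]
    ims.append(cv2.resize(cr,(760,int(760*(d-b)/(c-a))),interpolation=cv2.INTER_CUBIC)[:290 if 0 else 560])
    hsv=cv2.cvtColor(cr,cv2.COLOR_BGR2HSV)
    for th in (170,190,205):
        m=((hsv[...,2]>th)&(hsv[...,1]<40)).astype(np.uint8)
        k,l,st,ce=cv2.connectedComponentsWithStats(m,connectivity=4)
        print(n,th)
        for i in range(1,k):
            if 15<st[i,4]<900:
                uv=ce[i]+[a,b]; print(uv.round(1),st[i,4],cast(n,[uv],.058).round(4)[0])
for i,x in enumerate(ims): cv2.imwrite(f"pics/crop{i}.png",x)
E
```

```text
top 170
[187.  219.3] 279 [0.4224 0.2733 0.058 ]
[220.6 210.6] 565 [0.4676 0.132  0.058 ]
[242.  231.2] 660 [0.3703 0.0374 0.058 ]
[247.6 218.4] 45 [0.4314 0.0151 0.058 ]
[205.3 223.3] 114 [0.4047 0.1937 0.058 ]
top 190
[186.4 220.4] 228 [0.4168 0.2755 0.058 ]
[220.4 210.7] 528 [0.4669 0.1326 0.058 ]
[242.1 231.7] 624 [0.3678 0.0371 0.058 ]
[247.5 218.9] 38 [0.4292 0.0154 0.058 ]
[205.2 223.5] 102 [0.4037 0.194  0.058 ]
top 205
[185.9 220.6] 204 [0.4158 0.2773 0.058 ]
[220.6 210.8] 497 [0.4667 0.1316 0.058 ]
[242.4 231.8] 592 [0.3673 0.0355 0.058 ]
[247.2 218.9] 35 [0.4293 0.0166 0.058 ]
[205.1 223.6] 96 [0.4034 0.1944 0.058 ]
scene 170
[156.7 185. ] 491 [0.4124 0.2949 0.058 ]
[183.9 188.2] 299 [0.4418 0.2028 0.058 ]
[206.2 190. ] 106 [0.4688 0.1306 0.058 ]
[226.4 194. ] 224 [0.4825 0.0592 0.058 ]
[228.1 205.1] 39 [0.4365 0.0246 0.058 ]
[227.3 221.3] 673 [ 0.3698 -0.0134  0.058 ]
scene 190
[156.7 184.6] 474 [0.4142 0.2964 0.058 ]
[183.9 187.9] 262 [0.4433 0.2036 0.058 ]
[206.2 190.1] 99 [0.4685 0.1304 0.058 ]
[219.5 192.7] 101 [0.4773 0.0832 0.058 ]
[233.  195.3] 103 [0.4869 0.0363 0.058 ]
[227.7 205. ] 33 [0.4363 0.0258 0.058 ]
[228.1 221.3] 658 [ 0.371  -0.0155  0.058 ]
scene 205
[156.3 184.5] 431 [0.4141 0.2979 0.058 ]
[179.4 185.6] 42 [0.4461 0.2247 0.058 ]
[192.4 187.8] 47 [0.4569 0.1784 0.058 ]
[204.7 191. ] 37 [0.462  0.1319 0.058 ]
[218.3 193.4] 43 [0.4725 0.0847 0.058 ]
[176.9 191.6] 46 [0.4158 0.2124 0.058 ]
[232.4 195.7] 52 [0.484  0.0369 0.058 ]
[227.7 205. ] 31 [0.4363 0.0257 0.058 ]
[250.4 218.9] 333 [ 0.4126 -0.0708  0.058 ]
[203.3 224.9] 248 [0.3217 0.043  0.058 ]
```

View pics/crop0.png

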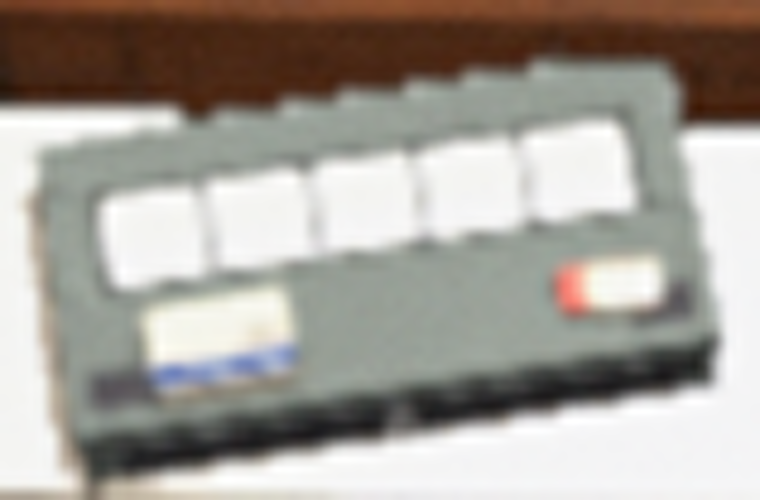

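View pics/crop1.png

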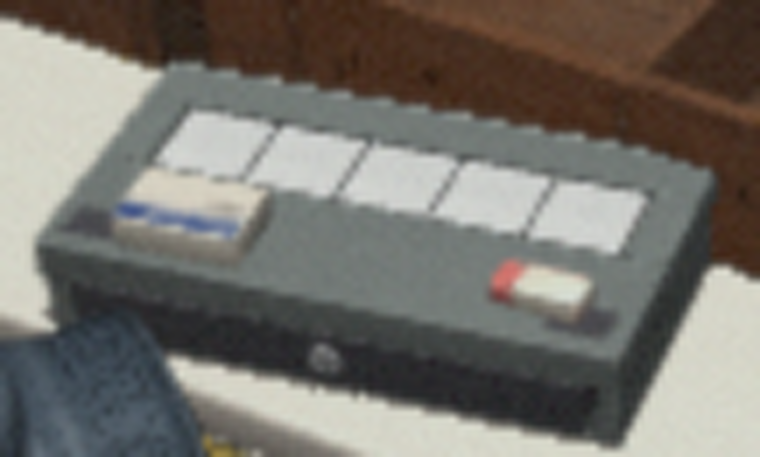

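The crops show five plates, with the staple carton in front of the two left plates and the eraser in front of the rightmost. Both views put the row centre at about (0.467, 0.131) and the yaw at about 12°. Plate spacing comes out at 48 mm, as given.

```bash
cat >> h.py <<'E'
def togo(p,yaw_y):
    """shift (cm, tool axes) and twist to put the TCP at p with tool y along world angle yaw_y"""
    s=get_state(); R=np.array(s["tcp_rot"]); d=R.T@(np.array(p)-s["tcp_pos"])*100
    dy=yaw_y-np.arctan2(R[1,1],R[0,1]); dy=(dy+np.pi/2)%np.pi-np.pi/2
    print("shift cm",d.round(2),"twist",round(-dy,3))
E
python3 - <<'E'
from h import *
im=cv2.imread("pics/top0.png"); a,b,c,d=183,190,262,242
hsv=cv2.cvtColor(im[b:d,a:c],cv2.COLOR_BGR2HSV)
for th in(150,180):
    m=((hsv[...,2]>th)&(hsv[...,1]<40)).astype(np.uint8)
    k,l,st,ce=cv2.connectedComponentsWithStats(m,connectivity=4)
    i=l[int(210-b),int(221-a)]
    if i==0: i=l[210-b,222-a]
    v,u=np.nonzero(l==i); w=cast("top",np.c_[u+a,v+b],.058)[:,:2]
    print(th,st[i,4],cv2.minAreaRect((w*1000).astype(np.float32)))
    print(np.linalg.eigh(np.cov(w.T))[1][:,1], w.mean(0))
y=np.pi/2+.213
togo([.467,.131,.17],y)
E
```

```text
150 2606 ((429.1926574707031, 126.71711730957031), (212.6681671142578, 339.8360900878906), 1.130112886428833)
[0.02969456 0.99955902] [0.42859589 0.12039225]
180 549 ((468.0738830566406, 131.3247833251953), (49.651824951171875, 240.56787109375), 11.425812721252441)
[-0.19569365  0.98066508] [0.46755475 0.13194131]
shift cm [-38.5  -32.91   5.22] twist -0.594
```

```bash
python3 -m crank '[{"xyz":[-38.5,-32.9,0],"twist":-0.58,"grip":1},{"xyz":[-38.5,-32.9,0],"twist":-0.58,"grip":1},{"xyz":[-38.5,-32.9,0],"twist":-0.58,"grip":1},{"xyz":[-38.5,-32.9,0],"twist":-0.58,"grip":1},{"xyz":[-38.5,-32.9,0],"twist":-0.58,"grip":1},{"xyz":[-38.5,-32.9,0],"twist":-0.58,"grip":1},{"xyz":[-38.5,-32.9,0],"twist":-0.58,"grip":1},{"xyz":[-38.5,-32.9,0],"twist":-0.58,"grip":1},{"xyz":[-38.5,-32.9,0],"twist":-0.58,"grip":1},{"xyz":[-38.5,-32.9,0],"twist":-0.58,"grip":1},{"xyz":[-38.5,-32.9,0],"twist":-0.58,"grip":1},{"xyz":[-38.5,-32.9,0],"twist":-0.58,"grip":1}]' 10; python3 -c "
from h import *
togo([.468,.1315,.17],np.pi/2+.205)"
```

```text
t: 1.1
tcp_pos: [0.461, 0.1426, 0.2224]
tcp_rot: [[-0.98, -0.198, -0.0], [-0.198, 0.98, 0.0], [0.0, 0.0, -1.0]]
force: [0.8, 0.5, -0.3]
gripper_width: 0.0153
gripper_force: 0.0
shift cm [-0.47 -1.22  5.24] twist -0.006
```

```bash
python3 -m crank '[{"xyz":[-0.5,-1.2,3],"twist":0,"grip":1},{"xyz":[-0.5,-1.2,5],"twist":0,"grip":1},{"xyz":[-0.5,-1.2,5],"twist":0,"grip":1},{"xyz":[-0.5,-1.2,5],"twist":0,"grip":1}]'
python3 - <<'E'
from h import *
s=get_state()
p,d=capture("wrist"); cv2.imwrite("pics/w1.png",p[:,:,::-1]); np.save("pics/w1.npy",d)
c=get_calibration("wrist"); R=np.array(s["tcp_rot"]);T=np.eye(4);T[:3,:3]=R;T[:3,3]=s["tcp_pos"]
M=T@np.array(c["hand_eye"]); np.save("pics/M1.npy",M); print(M.round(3),s["tcp_pos"],s["gripper_width"])
hsv=cv2.cvtColor(p,cv2.COLOR_RGB2HSV); print(c["mtx"])
E
```

```text
t: 1.43
tcp_pos: [0.4668, 0.1335, 0.1716]
tcp_rot: [[-0.98, -0.197, -0.004], [-0.197, 0.98, -0.0], [0.004, 0.001, -1.0]]
force: [0.0, -1.0, -0.5]
gripper_width: 0.0009
gripper_force: 0.0
[[-0.197  0.934  0.297  0.384]
 [ 0.98   0.188  0.06   0.117]
 [ 0.     0.303 -0.953  0.334]
 [ 0.     0.     0.     1.   ]] [0.46679912 0.13345986 0.17164839] 0.0008578433650759945
[[291.42630432   0.         255.21554027]
 [  0.         291.42630432 190.35974882]
 [  0.           0.           1.        ]]
```

View pics/w1.png

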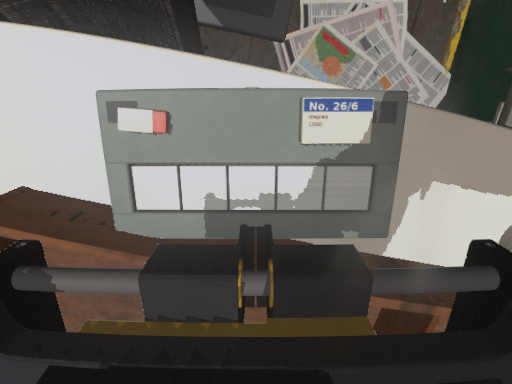

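The wrist view shows the row spanning columns 132–372 and rows 165–211. The carton at (337,120) and the eraser at (142,120) are clear of it.

```bash
cat >> h.py <<'E'
def castM(M,c,uv,z):
    q=cv2.undistortPoints(np.array(uv,float).reshape(-1,1,2),np.array(c["mtx"]),np.array(c["distortion"]))[:,0]
    r=np.c_[q,np.ones(len(q))]@M[:3,:3].T; o=M[:3,3]
    return o+r*((z-o[2])/r[:,2])[:,None]
E
python3 - <<'E'
from h import *
M=np.load("pics/M1.npy");c=get_calibration("wrist")
w=castM(M,c,[(132,165.5),(372,166),(373,211),(134,211)],.058); print(w.round(4), w.mean(0))
r=cv2.minAreaRect((w[:,:2]*1000).astype(np.float32)); print(r)
C=np.r_[w.mean(0)[:2]]; C=(C+[.468,.1315])/2
y=.203; e=np.array([-np.sin(y),np.cos(y)])
for k in(-2,-1,0,1,2):
    print(k,(C+e*.048*k).round(4)); togo([*(C+e*.048*k),.066],np.pi/2+y)
d=np.load("pics/w1.npy"); 
for u,v in((255,188),(300,188),(200,130),(210,188)):
    q=castM(M,c,[(u,v)],.0)[0]-M[:3,3]; print((M[:3,3]+q*d[v,u]/(q@M[:3,2])).round(4))
E
```

```text
[[0.4685 0.011  0.058 ]
 [0.4227 0.2415 0.058 ]
 [0.4678 0.2576 0.058 ]
 [0.5162 0.0164 0.058 ]] [0.46879823 0.13161172 0.058     ]
((468.52850341796875, 132.26568603515625), (47.853939056396484, 245.96385192871094), 11.363022804260254)
-2 [0.4878 0.0375]
shift cm [-0.07 -9.85 10.66] twist -0.004
-1 [0.4781 0.0845]
shift cm [-0.05 -5.05 10.66] twist -0.004
0 [0.4684 0.1316]
shift cm [-0.04 -0.25 10.66] twist -0.004
1 [0.4587 0.1786]
shift cm [-0.02  4.55 10.66] twist -0.004
2 [0.449  0.2256]
shift cm [-0.    9.35 10.66] twist -0.004
[0.4673 0.1336 0.0583]
[0.4585 0.1773 0.0584]
[0.4217 0.0722 0.0591]
[0.4762 0.0899 0.058 ]
```

All views agree to about 1 mm. I'll start with the middle plate and stop about 6 mm above it.

```bash
python3 -m crank '[{"xyz":[0,-0.2,4],"twist":0,"grip":1},{"xyz":[0,-0.2,8],"twist":0,"grip":1},{"xyz":[0,-0.2,10],"twist":0,"grip":1},{"xyz":[0,-0.2,10.7],"twist":0,"grip":1},{"xyz":[0,-0.2,10.7],"twist":0,"grip":1},{"xyz":[0,-0.2,10.7],"twist":0,"grip":1}]'
python3 -c "
from h import *
togo([.4684,.1316,.0585],np.pi/2+.203)"
```

```text
t: 1.98
tcp_pos: [0.4694, 0.1324, 0.0667]
tcp_rot: [[-0.98, -0.199, 0.002], [-0.199, 0.98, 0.0], [-0.002, -0.0, -1.0]]
force: [-0.3, -0.2, 0.3]
gripper_width: 0.0006
gripper_force: 0.0
shift cm [ 0.12 -0.06  0.82] twist -0.003
```

```bash
python3 -m crank '[{"xyz":[0.1,0,0.4],"twist":0,"grip":1},{"xyz":[0.1,0,0.7],"twist":0,"grip":1},{"xyz":[0.1,0,0.7],"twist":0,"grip":1}]'|egrep 'tcp_pos|force'
python3 -m crank '[{"xyz":[0,0,0.1],"twist":0,"grip":1},{"xyz":[0,0,0.1],"twist":0,"grip":1},{"xyz":[0,0,0.1],"twist":0,"grip":1}]'|egrep 'tcp_pos|force'
```

```text
tcp_pos: [0.4678, 0.1317, 0.0593]
force: [-1.0, -0.1, 0.6]
gripper_force: 0.0
tcp_pos: [0.4679, 0.1316, 0.0581]
force: [-0.5, 0.8, 3.5]
gripper_force: 2.0
```

```bash
python3 -m crank '[{"xyz":[0,0,0.05],"twist":0,"grip":1},{"xyz":[0,0,0.05],"twist":0,"grip":1},{"xyz":[0,0,0.05],"twist":0,"grip":1}]'|egrep 'tcp_pos|force'
```

```text
tcp_pos: [0.4679, 0.1316, 0.0573]
force: [-0.0, 0.9, 3.0]
gripper_force: 2.0
```

```bash
python3 -m crank '[{"xyz":[0,0,0.05],"twist":0,"grip":1},{"xyz":[0,0,0.05],"twist":0,"grip":1},{"xyz":[0,0,0.05],"twist":0,"grip":1}]'|egrep 'tcp_pos|force'
python3 -m crank '[{"xyz":[0,0,0.05],"twist":0,"grip":1},{"xyz":[0,0,0.05],"twist":0,"grip":1},{"xyz":[0,0,0.05],"twist":0,"grip":1}]'|egrep 'tcp_pos|force'
```

```text
tcp_pos: [0.4679, 0.1316, 0.0566]
force: [1.0, 1.3, 4.3]
gripper_force: 2.0
tcp_pos: [0.4679, 0.1316, 0.056]
force: [1.4, 0.9, 2.8]
gripper_force: 1.7
```

The middle plate has given about 2 mm at a steady 3–4 N, so it is the catch. I'll press on until it bottoms.

```bash
python3 -m crank '[{"xyz":[0,0,0.1],"twist":0,"grip":1},{"xyz":[0,0,0.2],"twist":0,"grip":1},{"xyz":[0,0,0.3],"twist":0,"grip":1},{"xyz":[0,0,0.3],"twist":0,"grip":1}]'|egrep 'tcp_pos|force'
python3 -m crank '[{"xyz":[0,0,0.05],"twist":0,"grip":1},{"xyz":[0,0,0.05],"twist":0,"grip":1},{"xyz":[0,0,0.05],"twist":0,"grip":1}]'|egrep 'tcp_pos|force'
```

```text
tcp_pos: [0.4677, 0.1316, 0.0529]
force: [1.5, 1.6, 1.6]
gripper_force: 1.4
tcp_pos: [0.4675, 0.1315, 0.0525]
force: [1.5, 0.1, 2.3]
gripper_force: 1.4
```

```bash
python3 -m crank '[{"xyz":[0,0,0.05],"twist":0,"grip":1},{"xyz":[0,0,0.05],"twist":0,"grip":1},{"xyz":[0,0,0.05],"twist":0,"grip":1}]'|egrep 'tcp_pos|force'
python3 -m crank '[{"xyz":[0,0,0.05],"twist":0,"grip":1},{"xyz":[0,0,0.05],"twist":0,"grip":1},{"xyz":[0,0,0.05],"twist":0,"grip":1}]'|egrep 'tcp_pos|force'
```

```text
tcp_pos: [0.4675, 0.1315, 0.0524]
force: [2.8, 0.4, 5.9]
gripper_force: 3.2
tcp_pos: [0.4675, 0.1315, 0.0524]
force: [0.6, 0.6, 10.3]
gripper_force: 5.4
```

It bottomed at 0.0524 (contact was at about 0.0583) and the force rose to 10 N, so the catch is home. Now I'll withdraw straight up and take a look.

```bash
python3 -m crank '[{"xyz":[0,0,-1],"twist":0,"grip":1},{"xyz":[0,0,-4],"twist":0,"grip":1},{"xyz":[0,0,-8],"twist":0,"grip":1},{"xyz":[0,0,-12],"twist":0,"grip":1},{"xyz":[0,0,-12],"twist":0,"grip":1},{"xyz":[0,0,-12],"twist":0,"grip":1},{"xyz":[0,0,-12],"twist":0,"grip":1}]'
python3 - <<'E'
from h import *
s=get_state()
p,d=capture("wrist"); cv2.imwrite("pics/w2.png",p[:,:,::-1])
c=get_calibration("wrist");T=np.eye(4);T[:3,:3]=s["tcp_rot"];T[:3,3]=s["tcp_pos"]
M=T@np.array(c["hand_eye"]); np.save("pics/M2.npy",M)
for u in(207,255,304):
  uv=cv2.projectPoints(np.array([[.4678,.1315,.055]])+np.array([-.2,.98,0])*(u-255)/1000.,*[cv2.Rodrigues(np.linalg.inv(M)[:3,:3])[0],np.linalg.inv(M)[:3,3],np.array(c["mtx"]),np.array(c["distortion"])])[0].ravel().astype(int)
  q=castM(M,c,[uv],0.)[0]-M[:3,3]; print(uv,(M[:3,3]+q*d[uv[1],uv[0]]/(q@M[:3,2])).round(4))
E
```

```text
t: 4.9
tcp_pos: [0.4656, 0.1314, 0.171]
tcp_rot: [[-0.98, -0.198, -0.003], [-0.198, 0.98, -0.0], [0.003, 0.0, -1.0]]
force: [-0.2, -0.1, -0.1]
gripper_width: 0.0005
gripper_force: 0.0
[206 188] [0.4762 0.0839 0.0566]
[254 188] [0.4683 0.131  0.0515]
[303 188] [0.4568 0.1782 0.0579]
```

View pics/w2.png

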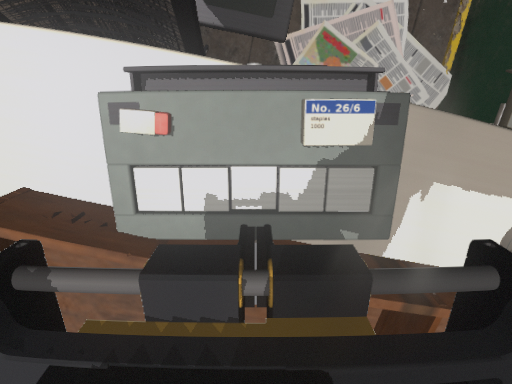

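The drawer stands out, with its front edge at row 68 against the box edge at row 91. The middle plate (254,188) is about 6 mm down, the carton and eraser are where they were, and the hand is clear.

```bash
python3 -c "
from plant import *
print(sign_off())"
```

```text
the job is handed in; nothing more can be done
None
```

The drawer is open: the middle plate was the catch, so I pressed it fully home (about 6 mm, 10 N at most), withdrew the hand, left the carton and eraser where they were, and handed the job in.

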